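# Put the gear drive in neutral and hold its guard open

### The job

Throw the gear-change lever into the marked notch, the one with the stud beside it (third from the robot's side). Only then lift the gear drive's guard by its bow handle and hold it open at 50 degrees for inspection: it falls shut if let go, so finish while still holding it there, still, with the lever left in its marked notch and the other things on the bench undisturbed.

Things in the scene. Friction and masses are not known exactly. Their poses are not given: they have to be found in the camera images.
- gearchange: gear-change stand, bolted down: dark grey, foot 140 x 90 mm, 165 mm high. Origin: centre of its underside. The lever swings in its x-z plane, to its +x (away from the robot) as the joint grows. A toothed quadrant, a 10 mm thick arc, stands 17 to 28 mm off the lever's plane on the +y side; five steel teeth leave four notches
- mark_stud (a point): head of the steel stud (16 mm across) that marks the notch: it stands out level to the stand's +y, 55 mm off the lever's plane, 76 mm from the pivot axis and in line with the marked notch, the third from the robot's side, second from the far end
- lever_pivot (a point): the lever's pivot axis (along the stand's y), 70 mm above the bench in the middle of the stand; same axes as the stand
- lever_ball (a point): centre of the lever's black ball knob, 32 mm across, on a 10 mm steel rod, 125 mm from the pivot; its z axis points along the rod, its y along the pivot axis
- lever (a joint): lever angle, rad: 0 upright, positive leans away from the robot, limits -0.62 and 0.62. A sprung detent holds it in four notches: -0.525, -0.175, 0.175 (marked) and 0.525; past the humps between them, at -0.35, 0 and 0.35, it snaps into the next notch (once 0.05 past); about 2 to 4 N at the ball move it. It starts in or between the two notches nearer the robot
- gearbox: gear drive, bolted down: dark grey housing 200 x 180 mm, 105 mm high, on a 220 x 200 mm foot, gears inside under a hinged sheet guard; a round motor end sticks out 40 mm at its back. Origin: centre of its underside; its front, -x, faces the robot
- guard_hinge (a point): middle of the guard's hinge axis, along the top rear edge of the housing (parallel to the housing's y), 110 mm above the bench; same axes as the housing
- guard_bar (a point): middle of the guard's bow handle: a round steel bar, 12 mm thick, 110 mm long, parallel to the hinge, on two legs; 98 mm of clear length between the legs. With the guard shut the bar lies 175 mm in front of the hinge axis and 47 mm above it (45 mm above the sheet); this point turns with the guard
- guard (a joint): guard opening angle, rad: 0 shut (flat), 0.873 is 50 degrees, limit 1.75; it lifts upward and back about the hinge, front edge rising. The guard, 205 x 184 mm, weighs 0.3 to 0.6 kg and has no stay: below about 1.3 rad it falls shut when let go
- spare_gear_mid (a point): bystander: loose steel gear lying flat, 54 mm across, 22 mm high; point at its axis, 7 mm up
- grease_jar_mid (a point): bystander: small grey jar, 48 mm across, 60 mm high; point at its centre
- screwdriver: bystander: screwdriver lying on the bench, 190 mm long along its x
- spanner: bystander: steel spanner lying on the bench, 170 mm long along its x
- oil_bottle_mid (a point): bystander: white bottle, 56 mm across, 150 mm high; point at its centre
- parts_bowl_mid (a point): bystander: steel bowl, 90 mm across, 40 mm high; point on its axis half-way up
- bushing_mid (a point): bystander: brass cylinder standing upright, 34 mm across, 45 mm high; point at its centre

How it is judged (in metres and radians):
On the way, in this order (a step that is already met when the one before it is completed fails the run):
1. the lever rests in the marked notch, the guard still shut (value of joint lever between 0.115 and 0.235 rad and value of joint guard below 0.1 rad), for 0.3 s.
2. the guard is lifted (value of joint guard above 0.5 rad), for 0.2 s.
At the end, for the whole second after the job is handed in: the lever is within 0.06 rad of the marked notch (0.175), the guard stands still at 50 degrees, give or take 6 (0.768 to 0.977 rad, under 0.1 rad/s), and the gripper's fingers carry it (more than 0.5 N on the guard); the bystanders are where they were (value of joint lever between 0.115 and 0.235 rad and value of joint guard between 0.768 and 0.977 rad and velocity of joint guard between -0.1 and 0.1 rad/s and contact force between the fingers and guard above 0.5 N); the arm keeps its last pose, push and grip.
It fails at once if the guard is raised (over 0.15 rad) while the lever is not in the marked notch (value of joint guard above 0.15 rad and not (value of joint lever between 0.115 and 0.235 rad)).
It fails at once if a bystander is moved by more than 20 mm (distance of any of spare_gear_mid, grease_jar_mid, screwdriver, spanner, oil_bottle_mid, parts_bowl_mid, bushing_mid from where it was at the start of the episode above 0.02 m).
It also fails if it takes over 51 s, if anything falls off the work surface, if the arm or the gripper's body presses on something with over 40 N, if the wrist force passes 120 N, or if a joint passes its speed limit or range.

### The arm

A 7-joint arm with a two-finger parallel gripper is mounted at the origin on the work surface. World frame = base frame: x ahead of the robot, y to its left, z up, the work surface at z = 0. Lengths are in mm, angles in rad, forces in N, time in s.
With the tool pointing down it reaches from about 425 to 875 mm from the base axis. Payload 4.7 kg.
Tool frame: the origin (TCP) lies on the centre line of the jaws, within the pads' length; the fingertips stand 11 mm ahead of it and the grasp point (between the pads) lies 8 mm behind it; z points along the fingers, y is the line along which they close (so a half turn about z gives the same grasp; the last joint's range is limited). The gripper opens to 85 mm and grips with 20 to 120 N. Pads are 22 mm wide; open, the fingers measure 114 mm over their backs; the gripper's body (76 mm by 85 mm) begins 54 mm behind the grasp point. The pads swing forward as they close: fully open they stand 13 mm farther back than shut.
Start: joints at [-1.178, 0.321, -0.07, 1.45, 0.023, 1.371, -0.057], TCP at [240.401, 603.93, 242.349] pointing down, gripper open.
Joint ranges: [-2.86, 2.86], [-0.3, 2.09], [-1.38, 1.24], [0.06, 2.45], [-1.56, 4.7], [0.09, 2.05], [-2.69, 2.69]. Speed limits (rad/s): [2.57, 2.57, 3.14, 3.14, 3.14, 3.14, 3.14].

### API

Orientations are given as a unit quaternion [x, y, z, w].
In Python, from cell import status, camera, job, models gives the robot as it stands.
- The arm moves only by the tool servo_tool, never from a script. Its argument "moves" is a list of rows, each a list of 5 numbers: the opening, from 0 (shut) to 1 (fully open), then the shift along the tool's x, y, z each as a share of 12 cm, from -1 to 1, then the turn about the tool's z as a share of pi rad, from -1 to 1. A call has 1 to 12 rows; each row is the pose to reach, as a shift and turn from the pose commanded when the call began, along the tool's axes at that moment, turning the shorter way round; what a row does not reach only later rows make up. A row lasts 1/10 s, in which the tool goes at most 50 mm and 8.59 degrees, less where a joint would pass 70% of its speed; a pose out of reach is approached as far as the arm can. A call with a number of a shift or a turn outside -1 to 1 is refused whole. A call with a gripper value outside its range is refused whole. The fingers move at their own pace and stop on an object; "newtons" is the grip in N (left out, the last holds). Time passes only in rows, so rows that repeat a pose let the fingers close. It gives the time, the measured TCP pose, the force, the opening and the grip force at its end, in the units of the state.
- status.observe(): the state, without advancing time (a new reading comes with each control period).
- camera(name): name is "scene" or "top" or "wrist"; returns a dict with "img" (384x512x3 uint8, blue, green, red), "z_map" (384x512 float32, mm along the optical axis (not along the pixel's ray), 0 where there is no reading), "fov_y" (degrees; the focal length in pixels is half the picture's height over the tangent of half this angle, whatever the lens; pixels are square), "cx", "cy" (the principal point, pixels), "R" (3x3) and "t" (3): a world point X has camera coordinates R X + t. Camera axes: x right, y down, z forward; pixel columns grow to the right and rows downward; lengths in mm; the calibration is good to about 2 mm. A picture is of the moment at which its call begins.
- job.sign_off(): hands the job in; it is judged then, once.
Trained networks look in a picture, given as the dict that the camera call returned (one of the last four; its "shot" number tells which), for a name from the list of things; names that differ only in an ending like _2 or _b are one class to them, and where a whole thing is asked for, a point or a joint stands for the part that bears it (a point fixed in the world has none). Each returns a list of dicts, best first, with "confidence" (0 to 1); they miss things now and then, are a little off and sometimes report something else, mostly with a low value. They report only what shows in the picture. A call takes as long as a camera call.
- models.boxes_of(target, picture): "point" ([x, y, z] in mm, in world coordinates, good to about 4 mm: the middle of the surface that is visible of it).
- models.cut_out(target, picture): "pixels" (384x512 bool, what is visible of it).
The state is a dict: "t": time; "joints": joint angles; "dq": joint speeds; "tau": joint torques, N m; "position": TCP position; "tcp_rot": TCP orientation; "ft_force": force on the tool from outside, world axes, zero at the start; "wrist_torque": the same for the moment, N m; "finger_gap": finger opening in mm; "grasp_force": force on a finger pad.
Only numpy, scipy, OpenCV 4.12 (cv2) and the standard library are available. Lean on these libraries where they do the work, as an engineer would, in place of code of your own. Each camera call takes 0.05 s, during which the arm holds its last target. There are 200 camera calls.

## Working session

There is one attempt and no reset: what is moved stays moved. The work goes in short steps, Python scripts to look and compute and a tool call to move; the robot and the scene stay as the last step left them, time stands still between calls to the robot, and variables do not carry over. Pictures are saved under pics/ and viewed, at most 10 in all, crops included, and the job is handed in when it is done.

Besides the shell and the picture viewer there is one more tool, called as name(argument=value, ...), one argument or row to a line, values as JSON. servo_tool: Moves the arm, as the interface text tells. Shift numbers are shares of 12 cm and turn numbers shares of pi rad, none past 1 either way. Its arguments: {"type":"object","properties":{"moves":{"type":"array"},"newtons":{"type":"number"}},"required":["moves"]}

```bash
mkdir -p pics; ls; cat > h.py <<'E'
import numpy as np, cv2
from cell import status, camera, job, models
def world(p,u,v,z):
    f=p["img"].shape[0]/2/np.tan(np.radians(p["fov_y"])/2)
    c=np.stack([(u-p["cx"])*z/f,(v-p["cy"])*z/f,z],-1)
    return (c-p["t"])@p["R"]   # R^T (c-t)
def cloud(p,m):
    v,u=np.nonzero(m&(p["z_map"]>0)); return world(p,u,v,p["z_map"][v,u].astype(float))
def r(x): return np.round(np.asarray(x,float),1).tolist()
E
python3 - <<'E'
from h import *
s=status.observe(); print(s["t"],r(s["position"]),s["tcp_rot"],s["finger_gap"])
a=camera("scene");b=camera("top")
cv2.imwrite("pics/a.png",a["img"]);cv2.imwrite("pics/b.png",b["img"])
for n in ["gearchange","mark_stud","lever_ball","lever","gearbox","guard_bar","guard","oil_bottle_mid","grease_jar_mid","parts_bowl_mid","bushing_mid","spare_gear_mid","screwdriver","spanner"]:
    for k,p in (("s",a),("t",b)):
        print(n,k,[(r(d["point"]),round(d["confidence"],2)) for d in models.boxes_of(n,p)[:2]])
print(status.observe()["t"])
E
```

```text
pics
0.0 [240.2, 603.4, 241.2] [ 1.88251238e-01  9.82120435e-01 -9.49012105e-04 -1.51450416e-04] 85.36044100193729
gearchange s [([539.1, -156.1, 25.9], 0.87), ([604.0, -432.0, 43.3], 0.46)]
gearchange t [([512.8, -150.1, 59.6], 0.55)]
mark_stud s [([538.2, -158.7, 24.2], 0.65)]
mark_stud t [([507.2, -155.0, 64.7], 0.75)]
lever_ball s [([493.8, -169.2, 141.0], 0.6), ([613.1, 210.9, 112.7], 0.15)]
lever_ball t [([476.1, -169.4, 184.2], 0.69)]
lever s [([493.8, -169.8, 141.0], 0.78)]
lever t [([489.4, -479.2, 20.7], 0.47), ([478.5, -171.2, 182.5], 0.45)]
gearbox s [([619.2, 211.1, 114.5], 0.75)]
gearbox t [([565.0, 203.3, 114.8], 0.81)]
guard_bar s [([574.0, 205.1, 110.8], 0.69)]
guard_bar t [([566.5, 212.3, 115.3], 0.77), ([381.4, -175.8, 24.3], 0.74)]
guard s [([575.0, 209.0, 112.7], 0.94)]
guard t [([566.6, 208.0, 115.7], 0.69)]
oil_bottle_mid s [([510.3, 447.7, 92.8], 0.85)]
oil_bottle_mid t [([490.2, 444.2, 96.7], 0.69)]
grease_jar_mid s [([640.1, -2.6, 58.6], 0.7)]
grease_jar_mid t [([510.8, -150.8, 61.6], 0.73), ([619.2, -9.8, 56.8], 0.7)]
parts_bowl_mid s [([612.9, 208.0, 114.5], 0.64), ([476.8, -486.4, 20.1], 0.63)]
parts_bowl_mid t [([490.5, -479.6, 21.9], 0.58), ([513.5, -149.0, 59.7], 0.27)]
bushing_mid s [([606.9, -428.9, 44.3], 0.75)]
bushing_mid t [([601.9, -432.4, 43.9], 0.62)]
spare_gear_mid s [([440.1, -11.8, 17.1], 0.72)]
spare_gear_mid t [([430.4, -13.2, 11.6], 0.64), ([505.7, -155.4, 64.9], 0.48)]
screwdriver s [([368.0, -173.6, 22.6], 0.53)]
screwdriver t [([379.1, -175.5, 24.8], 0.61)]
spanner s [([328.8, 135.0, 5.6], 0.66)]
spanner t [([328.5, 133.4, 7.3], 0.69)]
1.5
```

View pics/a.png

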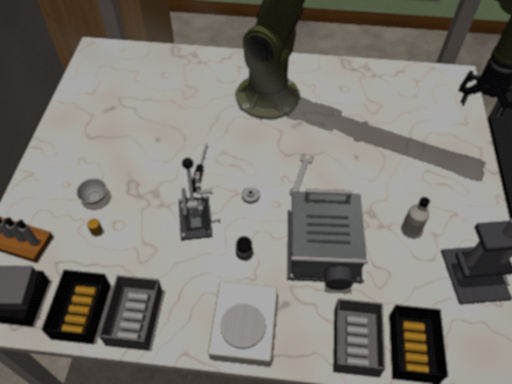

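View pics/b.png

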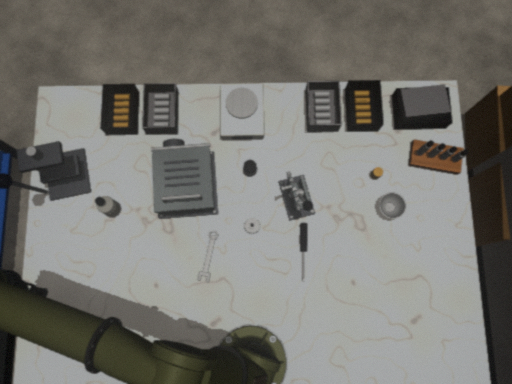

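```bash
python3 - <<'E'
from h import *
b=camera("top");a=camera("scene")
for k,p in (("t",b),("s",a)):
    z=p["z_map"]; P=cloud(p,np.ones(z.shape,bool))
    # ball/ lever
    m=(abs(P[:,0]-510)<120)&(abs(P[:,1]+165)<70)&(P[:,2]>8)
    Q=P[m]; 
    for lo,hi in((10,20),(20,40),(40,80),(80,110),(110,135),(135,165),(165,220)):
        q=Q[(Q[:,2]>lo)&(Q[:,2]<hi)]
        if len(q): print(k,lo,len(q),r(q.mean(0)),r(q.min(0)),r(q.max(0)))
    G=P[(abs(P[:,0]-600)<150)&(abs(P[:,1]-205)<150)&(P[:,2]>95)]
    bar=G[G[:,2]>145]; sh=G[(G[:,2]<125)]
    for n,q in (("bar",bar),("sheet",sh)):
        if len(q)<5: continue
        rc=cv2.minAreaRect(q[:,:2].astype(np.float32)); print(k,n,len(q),rc,r(q.mean(0)),r(np.percentile(q[:,2],[5,50,95])))
E
```

```text
t 10 205 [500.3, -157.0, 13.6] [390.7, -218.5, 10.0] [599.9, -104.1, 19.8]
t 20 158 [471.5, -171.2, 25.2] [390.1, -192.0, 20.1] [597.0, -125.7, 38.6]
t 40 101 [527.6, -159.3, 66.3] [478.1, -193.5, 40.9] [573.5, -125.7, 79.9]
t 80 165 [529.5, -166.0, 91.6] [477.6, -195.7, 80.1] [576.4, -127.8, 109.7]
t 110 52 [521.6, -144.3, 127.6] [464.0, -172.9, 110.7] [585.6, -122.5, 134.9]
t 135 186 [518.6, -138.0, 147.7] [462.9, -173.7, 135.1] [580.9, -101.7, 164.7]
t 165 89 [465.9, -175.4, 187.5] [451.0, -189.9, 166.7] [520.0, -139.5, 195.6]
t bar 157 ((502.8088073730469, 204.3476104736328), (13.295404434204102, 120.52154541015625), 4.166213512420654) [502.2, 204.0, 160.7] [154.8, 161.0, 165.3]
t sheet 3705 ((577.4514770507812, 209.81536865234375), (213.45498657226562, 189.77854919433594), 3.6947810649871826) [577.7, 208.9, 111.3] [105.6, 111.3, 116.9]
s 10 391 [543.3, -157.2, 12.9] [391.1, -221.4, 10.0] [606.6, -104.6, 19.9]
s 20 288 [530.2, -162.5, 26.6] [391.3, -193.5, 20.0] [582.4, -115.9, 38.1]
s 40 153 [546.8, -160.6, 66.3] [477.0, -193.4, 40.4] [580.7, -126.7, 80.0]
s 80 229 [534.8, -169.6, 91.7] [481.5, -198.4, 80.2] [578.6, -127.3, 110.0]
s 110 47 [512.7, -162.6, 123.3] [488.8, -178.6, 110.1] [577.2, -124.9, 134.6]
s 135 259 [522.0, -142.4, 149.3] [461.4, -180.0, 135.3] [585.6, -103.8, 164.9]
s 165 115 [473.8, -176.2, 185.6] [456.5, -193.5, 165.1] [521.4, -137.1, 196.8]
s bar 219 ((505.2253112792969, 203.06689453125), (14.83658504486084, 120.15721130371094), 2.8368659019470215) [505.6, 203.1, 160.4] [150.8, 161.5, 165.7]
s sheet 4917 ((578.4758911132812, 208.79989624023438), (215.22743225097656, 189.59767150878906), 3.7423412799835205) [587.4, 208.0, 112.6] [108.5, 112.6, 117.1]
```

```bash
cat >> h.py <<'E'
def pose():
    s=status.observe(); x,y,z,w=s["tcp_rot"]
    ty=np.degrees(np.arctan2(1-2*(x*x+z*z),2*(x*y-z*w)))
    return s,np.array(s["position"],float),ty
def plan(wps,rows=4):
    "wps: list of (x,y,z,tool-y angle deg); prints calls"
    _,p,ty=pose(); i=0
    for w in wps:
        tgt=np.array(w[:3],float)
        while i<14:
            a=np.radians(ty); Y=np.array([np.cos(a),np.sin(a),0]); Z=np.array([0,0,-1.]); X=np.cross(Y,Z)
            d=tgt-p; dt=-((w[3]-ty+180)%360-180)
            s=np.array([d@X,d@Y,d@Z])/120; s/=max(1,abs(s).max())
            k=np.clip(dt,-8.5*rows,8.5*rows); i+=1
            print(i,np.round(s,3).tolist(),round(k/180,3))
            p=p+120*(s[0]*X+s[1]*Y+s[2]*Z); ty-=k
            if np.linalg.norm(tgt-p)<.1 and abs(((w[3]-ty+180)%360-180))<.1: break
E
python3 - <<'E'
from h import *
p=camera("top"); m=None
P=cloud(p,np.ones(p["z_map"].shape,bool))
Q=P[(P[:,0]>445)&(P[:,0]<620)&(abs(P[:,1]+160)<75)&(P[:,2]>6)&(P[:,2]<22)]
rc=cv2.minAreaRect(Q[:,:2].astype(np.float32)); print(rc, np.percentile(Q[:,2],[10,50,90]))
plan([(470,260,290,-20),(500,-165,300,-74)])
E
```

```text
((530.553466796875, -159.79788208007812), (145.17794799804688, 169.2755584716797), 89.3408203125) [ 6.99364909 10.25065557 15.67583669]
1 [-1.0, -0.689, -0.14] 0.189
2 [-1.0, -0.01, -0.115] 0.189
3 [-1.0, 0.66, -0.138] 0.113
4 [-0.02, 0.027, -0.004] -0.0
5 [-1.0, 0.446, -0.026] 0.189
6 [-0.624, 1.0, -0.028] 0.111
7 [-0.212, 1.0, -0.024] -0.0
8 [-0.053, 0.249, -0.006] -0.0
```

servo_tool(
  moves=[
    [1,-1,-0.69,-0.14,0.19],
    [1,-1,-0.69,-0.14,0.19],
    [1,-1,-0.69,-0.14,0.19],
    [1,-1,-0.69,-0.14,0.19],
  ],
)

```text
t: 2.05
position: [328.2, 476.4, 260.8]
tcp_rot: [0.477, 0.879, 0.001, 0.002]
ft_force: [-0.6, -0.2, -0.1]
finger_gap: 85.3
grasp_force: 0.0
```

servo_tool(
  moves=[
    [1,-1,0,-0.12,0.19],
    [1,-1,0,-0.12,0.19],
    [1,-1,0,-0.12,0.19],
    [1,-1,0,-0.12,0.19],
  ],
)

```text
t: 2.45
position: [392.1, 379.2, 274.7]
tcp_rot: [0.713, 0.702, 0.001, 0.001]
ft_force: [-0.2, 0.9, -0.3]
finger_gap: 85.5
grasp_force: 0.0
```

servo_tool(
  moves=[
    [1,-1,0.66,-0.14,0.11],
    [1,-1,0.66,-0.14,0.11],
    [1,-1,0.66,-0.14,0.11],
    [1,-1,0.66,-0.14,0.11],
  ],
)

```text
t: 2.85
position: [472.1, 255.7, 291.8]
tcp_rot: [0.822, 0.569, 0.001, 0.002]
ft_force: [0.2, 0.1, -0.3]
finger_gap: 84.8
grasp_force: 0.0
```

servo_tool(
  moves=[
    [1,-1,0.45,-0.03,0.19],
    [1,-1,0.45,-0.03,0.19],
    [1,-1,0.45,-0.03,0.19],
    [1,-1,0.45,-0.03,0.19],
  ],
)

```text
t: 3.25
position: [478.3, 126.3, 294.7]
tcp_rot: [0.954, 0.301, 0.001, 0.0]
ft_force: [0.2, 0.9, -0.1]
finger_gap: 85.4
grasp_force: 0.0
```

servo_tool(
  moves=[
    [1,-0.62,1,-0.03,0.11],
    [1,-0.62,1,-0.03,0.11],
    [1,-0.62,1,-0.03,0.11],
    [1,-0.62,1,-0.03,0.11],
  ],
)

```text
t: 3.65
position: [487.7, -15.8, 298.4]
tcp_rot: [0.991, 0.135, 0.001, 0.001]
ft_force: [0.3, 0.0, 0.6]
finger_gap: 85.2
grasp_force: 0.0
```

servo_tool(
  moves=[
    [1,-0.2,1,0,0],
    [1,-0.2,1,0,0],
    [1,-0.2,1,0,0],
    [1,-0.2,1,0,0],
  ],
)

```text
t: 4.05
position: [497.4, -134.7, 297.8]
tcp_rot: [0.991, 0.137, 0.0, 0.001]
ft_force: [0.3, -0.8, -0.2]
finger_gap: 85.5
grasp_force: 0.0
```

```bash
python3 - <<'E'
from h import *
s,p,ty=pose(); print(s["t"],r(p),ty)
w=camera("wrist"); cv2.imwrite("pics/w1.png",w["img"])
for n in ["lever_ball","gearchange","mark_stud","screwdriver"]:
    print(n,[(r(d["point"]),round(d["confidence"],2)) for d in models.boxes_of(n,w)[:2]])
E
```

```text
4.05 [497.4, -134.7, 297.8] -74.25578698585262
lever_ball [([482.9, -169.7, 159.2], 0.72), ([619.9, -17.1, 59.4], 0.3)]
gearchange [([532.0, 115.9, 107.0], 0.73), ([529.3, -163.5, 94.0], 0.71)]
mark_stud [([529.5, -157.1, 93.5], 0.61)]
screwdriver [([383.6, -175.9, 20.6], 0.78)]
```

View pics/w1.png

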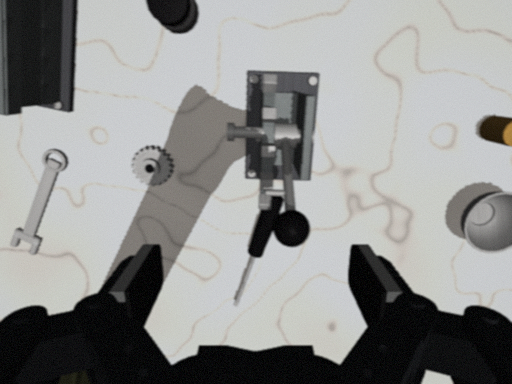

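```bash
python3 - <<'E'
from h import *
from scipy.optimize import least_squares
w=camera("wrist"); vv,uu=np.mgrid[:384,:512]
Q=cloud(w,(np.hypot(uu-291,vv-228)<14)); Q=Q[Q[:,2]>160]
f=least_squares(lambda c:np.linalg.norm(Q-c,axis=1)-16,Q.mean(0)-[0,0,10],loss="soft_l1")
print("ball",r(f.x),len(Q))
P=cloud(w,(uu>200)&(uu<340)&(vv>60)&(vv<190))
F=P[(P[:,2]>5)&(P[:,2]<25)]; 
for lo,hi in((5,9),(9,13),(13,18)):
    q=F[(F[:,2]>lo)&(F[:,2]<hi)]; print(lo,len(q),cv2.minAreaRect(q[:,:2].astype(np.float32)))
S=cloud(w,(uu>229)&(uu<240)&(vv>125)&(vv<138)); print("stud",r(np.median(S,0)))
E
```

```text
ball [467.1, -176.7, 177.6] 543
5 696 ((528.4212646484375, -161.72103881835938), (139.65028381347656, 90.36031341552734), 14.05421257019043)
9 1711 ((528.4633178710938, -161.48260498046875), (139.1836700439453, 89.20999145507812), 13.784669876098633)
13 171 ((537.2283325195312, -131.98428344726562), (70.65362548828125, 148.69317626953125), 73.10115051269531)
stud [513.0, -98.4, 1.3]
```

```bash
python3 - <<'E'
from h import *
plan([(467.1,-176.7,235,-76.1),(467.1,-176.7,172,-76.1)])
# arc in tool axes (tool x = -Z x Y ...), shares from grasp, lever -0.53 -> 0.19
import numpy as np
a0=-.53
for a in np.linspace(a0,.19,7): print(round(a,2), round(125*(np.sin(a)-np.sin(a0))/120,3), round(-125*(np.cos(a)-np.cos(a0))/120,3))
Y=np.radians(-76.1); print("X",np.cross([np.cos(Y),np.sin(Y),0],[0,0,-1.]))
E
```

```text
1 [-0.359, 0.31, 0.52] 0.013
2 [0.0, 0.0, 0.525] -0.0
-0.53 0.0 -0.0
-0.41 0.111 -0.057
-0.29 0.229 -0.099
-0.17 0.35 -0.128
-0.05 0.475 -0.142
0.07 0.599 -0.14
0.19 0.723 -0.124
X [0.97071648 0.24022804 0.        ]
```

servo_tool(
  moves=[
    [1,-0.36,0.31,0.52,0.013],
    [1,-0.36,0.31,0.52,0.013],
    [1,-0.36,0.31,0.52,0.013],
    [1,-0.36,0.31,0.52,0.013],
  ],
)

```text
t: 4.75
position: [466.6, -177.7, 235.0]
tcp_rot: [0.993, 0.12, -0.0, -0.0]
ft_force: [0.1, 1.1, -0.4]
finger_gap: 85.2
grasp_force: 0.0
```

servo_tool(
  moves=[
    [1,0,0,0.2,0],
    [1,0,0,0.4,0],
    [1,0,0,0.525,0],
    [1,0,0,0.525,0],
    [0,0,0,0.525,0],
    [0,0,0,0.525,0],
    [0,0,0,0.525,0],
    [0,0,0,0.525,0],
    [0,0,0,0.525,0],
    [0,0,0,0.525,0],
    [0,0,0,0.525,0],
    [0,0,0,0.525,0],
  ],
  newtons=20,
)

```text
t: 5.95
position: [466.3, -176.6, 172.9]
tcp_rot: [0.993, 0.12, -0.0, -0.002]
ft_force: [-3.6, 5.8, 6.0]
finger_gap: 30.4
grasp_force: 19.4
```

servo_tool(
  moves=[
    [0,0.06,-0.03,0,0],
    [0,0.11,0,-0.057,0],
    [0,0.17,0,-0.08,0],
    [0,0.23,0,-0.1,0],
    [0,0.35,0,-0.128,0],
    [0,0.475,0,-0.142,0],
    [0,0.54,0,-0.142,0],
    [0,0.6,0,-0.14,0],
    [0,0.66,0,-0.133,0],
    [0,0.715,0,-0.125,0],
    [0,0.715,0,-0.125,0],
    [0,0.715,0,-0.125,0],
  ],
)

```text
t: 7.15
position: [551.2, -155.5, 187.4]
tcp_rot: [0.993, 0.121, 0.001, -0.001]
ft_force: [1.6, 5.0, 0.0]
finger_gap: 30.4
grasp_force: 22.4
```

servo_tool(
  moves=[
    [1,0,0,0,0],
    [1,0,0,0,0],
    [1,0,0,0,0],
    [1,0,0,0,0],
    [1,0,0,-0.4,0],
    [1,0,0,-0.8,0],
    [1,0,0,-0.9,0],
    [1,0,0,-0.9,0],
  ],
)

```text
t: 7.95
position: [551.1, -159.0, 297.7]
tcp_rot: [0.993, 0.12, 0.003, 0.001]
ft_force: [-0.3, -0.7, -0.8]
finger_gap: 85.4
grasp_force: 0.0
```

```bash
python3 - <<'E'
from h import *
from scipy.optimize import least_squares
p=camera("scene"); w=camera("wrist")
for k in (p,w): print([(r(d["point"]),round(d["confidence"],2)) for d in models.boxes_of("lever_ball",k)[:2]])
cv2.imwrite("pics/w2.png",w["img"])
P=cloud(w,np.ones((384,512),bool)); Q=P[(np.hypot(P[:,0]-530,P[:,1]+160)<75)&(P[:,2]>172)&(P[:,2]<215)]
f=least_squares(lambda c:np.linalg.norm(Q-c,axis=1)-16,Q.mean(0)-[0,0,10],loss="soft_l1")
d=f.x-[528.4,-161.6,70]; print("ball",r(f.x),len(Q),"angle",np.arctan2(d[0]*.971+d[1]*.24,d[2]))
s,q,ty=pose();print(s["t"],r(q),ty)
E
```

```text
[([545.7, -155.2, 155.9], 0.61)]
[([550.6, -156.3, 210.3], 0.75)]
ball [549.2, -156.1, 192.6] 1347 angle 0.17407837673047305
8.15 [549.0, -157.8, 293.1] -76.24084610699045
```

```bash
python3 - <<'E'
from h import *
plan([(520,40,300,-20),(503,250,300,3.7)])
E
```

```text
1 [0.095, -1.0, -0.035] -0.189
2 [0.42, -0.511, -0.023] -0.124
3 [1.0, -0.458, 0.0] -0.132
4 [0.656, -0.011, 0.0] -0.0
```

```bash
python3 - <<'E'
from h import *
plan([(510,-10,300,-42),(503,150,300,3.7)])
E
```

```text
1 [-0.018, -1.0, -0.045] -0.189
2 [0.149, -0.23, -0.012] -0.001
3 [0.952, -0.936, 0.0] -0.189
4 [0.0, 0.0, 0.0] -0.065
```

servo_tool(
  moves=[
    [1,0,-1,-0.05,-0.19],
    [1,0,-1,-0.05,-0.19],
    [1,0,-1,-0.05,-0.19],
    [1,0,-1,-0.05,-0.19],
  ],
)

```text
t: 8.55
position: [520.2, -36.6, 299.4]
tcp_rot: [0.911, 0.413, -0.001, -0.001]
ft_force: [0.2, 0.3, 0.2]
finger_gap: 85.1
grasp_force: 0.0
```

servo_tool(
  moves=[
    [1,1,-1,0,-0.19],
    [1,1,-1,0,-0.19],
    [1,1,-1,0,-0.19],
    [1,1,-1,0,-0.19],
    [1,1,-1,0,-0.19],
  ],
)

```text
t: 9.05
position: [510.9, 132.4, 298.8]
tcp_rot: [0.751, 0.661, -0.002, -0.001]
ft_force: [-0.1, -0.0, 0.1]
finger_gap: 85.7
grasp_force: 0.0
```

```bash
python3 - <<'E'
from h import *
plan([(503,150,300,3.7)])
E
```

```text
1 [0.137, -0.084, -0.01] -0.061
```

servo_tool(
  moves=[
    [1,0.14,-0.08,0,-0.06],
    [1,0.14,-0.08,0,-0.06],
    [1,0.14,-0.08,0,-0.06],
  ],
)

```text
t: 9.35
position: [505.0, 144.6, 299.9]
tcp_rot: [0.69, 0.724, -0.001, -0.0]
ft_force: [0.3, 0.3, 0.2]
finger_gap: 85.2
grasp_force: 0.0
```

```bash
python3 - <<'E'
from h import *
w=camera("wrist"); cv2.imwrite("pics/w3.png",w["img"])
P=cloud(w,np.ones((384,512),bool)); G=P[(P[:,0]>440)&(P[:,0]<720)&(abs(P[:,1]-205)<140)]
b=G[(G[:,2]>150)&(G[:,2]<175)&(abs(G[:,0]-503)<25)]; print("bar",len(b),cv2.minAreaRect(b[:,:2].astype(np.float32)),r(np.percentile(b[:,2],[5,50,95])))
s=G[(G[:,2]>100)&(G[:,2]<122)]; print("sheet",cv2.minAreaRect(s[:,:2].astype(np.float32)),r(np.percentile(s[:,2],[5,50,95])))
st,q,ty=pose();print(st["t"],r(q),ty)
E
```

```text
bar 2165 ((503.0977783203125, 205.97552490234375), (12.021256446838379, 120.24884033203125), 3.8494913578033447) [158.4, 161.6, 163.1]
sheet ((577.9493408203125, 206.99169921875), (212.69749450683594, 181.24105834960938), 3.4943509101867676) [110.3, 111.7, 114.7]
9.4 [505.3, 144.2, 300.1] 2.721974538210707
```

View pics/w3.png

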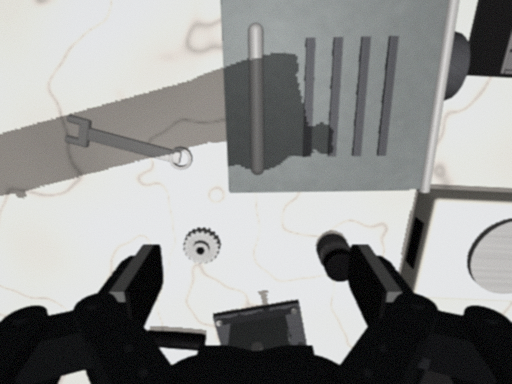

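```bash
python3 - <<'E'
from h import *
plan([(503.1,206,220,3.7),(503.1,206,149,3.7)])
e=np.array
for a in np.linspace(0,.873,13):
    x=-175*np.cos(a)+47*np.sin(a)+175; z=175*np.sin(a)+47*np.cos(a)-47
    print(round(a,2),"dy",round(x/120,3),"dz",round(-z/120,3))
E
```

```text
1 [0.515, 0.006, 0.668] -0.005
2 [0.0, 0.0, 0.592] -0.0
0.0 dy 0.0 dz -0.0
0.07 dy 0.032 dz -0.105
0.15 dy 0.072 dz -0.207
0.22 dy 0.119 dz -0.306
0.29 dy 0.174 dz -0.402
0.36 dy 0.235 dz -0.493
0.44 dy 0.302 dz -0.58
0.51 dy 0.376 dz -0.661
0.58 dy 0.455 dz -0.737
0.65 dy 0.54 dz -0.807
0.73 dy 0.63 dz -0.871
0.8 dy 0.724 dz -0.928
0.87 dy 0.821 dz -0.977
```

servo_tool(
  moves=[
    [1,0.515,0.006,0.67,-0.005],
    [1,0.515,0.006,0.67,-0.005],
    [1,0.515,0.006,0.67,-0.005],
    [1,0.515,0.006,0.67,-0.005],
    [1,0.515,0.006,0.67,-0.005],
  ],
)

```text
t: 9.9
position: [504.1, 205.8, 221.7]
tcp_rot: [0.684, 0.729, 0.0, 0.001]
ft_force: [0.1, -0.5, 0.6]
finger_gap: 85.2
grasp_force: 0.0
```

servo_tool(
  moves=[
    [1,0,0,0.2,0],
    [1,0,0,0.4,0],
    [1,0,0,0.59,0],
    [1,0,0,0.59,0],
    [0,0,0,0.59,0],
    [0,0,0,0.59,0],
    [0,0,0,0.59,0],
    [0,0,0,0.59,0],
    [0,0,0,0.59,0],
    [0,0,0,0.59,0],
    [0,0,0,0.59,0],
    [0,0,0,0.59,0],
  ],
  newtons=40,
)

```text
t: 11.1
position: [502.4, 207.7, 150.6]
tcp_rot: [0.683, 0.731, -0.0, -0.0]
ft_force: [-3.4, -1.2, 6.1]
finger_gap: 10.7
grasp_force: 39.0
```

servo_tool(
  moves=[
    [0,0,0.032,-0.105,0],
    [0,0,0.072,-0.207,0],
    [0,0,0.119,-0.306,0],
    [0,0,0.174,-0.402,0],
    [0,0,0.235,-0.493,0],
    [0,0,0.302,-0.58,0],
    [0,0,0.376,-0.661,0],
    [0,0,0.376,-0.661,0],
    [0,0,0.376,-0.661,0],
  ],
)

```text
t: 12.0
position: [546.3, 210.6, 231.4]
tcp_rot: [0.683, 0.731, -0.001, -0.002]
ft_force: [-11.8, -1.3, 7.2]
finger_gap: 10.3
grasp_force: 39.6
```

servo_tool(
  moves=[
    [0,0,0.079,-0.076,0],
    [0,0,0.164,-0.146,0],
    [0,0,0.254,-0.21,0],
    [0,0,0.348,-0.267,0],
    [0,0,0.445,-0.316,0],
    [0,0,0.445,-0.316,0],
    [0,0,0.445,-0.316,0],
    [0,0,0.445,-0.316,0],
    [0,0,0.445,-0.316,0],
  ],
)

```text
t: 12.9
position: [601.6, 214.2, 271.4]
tcp_rot: [0.683, 0.731, 0.001, 0.0]
ft_force: [-6.7, -0.0, 9.8]
finger_gap: 10.2
grasp_force: 41.2
```

```bash
python3 - <<'E'
from h import *
from scipy.optimize import least_squares
a=camera("scene"); b=camera("top")
cv2.imwrite("pics/a2.png",a["img"])
for k in (a,b):
    P=cloud(k,np.ones((384,512),bool))
    Q=P[(np.hypot(P[:,0]-530,P[:,1]+160)<75)&(P[:,2]>177)&(P[:,2]<215)]
    f=least_squares(lambda c:np.linalg.norm(Q-c,axis=1)-16,Q.mean(0)-[0,0,10],loss="soft_l1")
    d=f.x-[528.4,-161.6,70]; print("lever",len(Q),np.arctan2(d[0]*.971+d[1]*.24,d[2]))
    # guard sheet slope, sides away from the gripper
    G=P[(P[:,0]>570)&(P[:,0]<660)&((abs(P[:,1]-210)>55)&(abs(P[:,1]-210)<90))&(P[:,2]>125)&(P[:,2]<270)]
    if len(G)>20:
        x=(G[:,0]*np.cos(.062)+G[:,1]*np.sin(.062)); c=np.polyfit(x,G[:,2],1); print("guard",len(G),np.degrees(np.arctan(-c[0])),np.std(G[:,2]-np.polyval(c,x)))
s,q,ty=pose(); e=q-[503.1,206,149]; 
dx=e[0]*.998+e[1]*.065; print(s["t"],r(q),"deg from bar",np.degrees(np.arctan2(47+e[2],175-dx)-np.arctan2(47,175)),s["grasp_force"],s["ft_force"])
E
```

```text
lever 122 0.16489650926884522
guard 1537 50.64119460066704 4.380104000310629
lever 87 0.17465538074580997
guard 228 52.447374953080086 8.947380264883952
13.0 [601.6, 214.2, 271.3] deg from bar 50.74121771102374 41.20354950428009 [-7.43110339 -0.94076274 10.02039894]
```

View pics/a2.png

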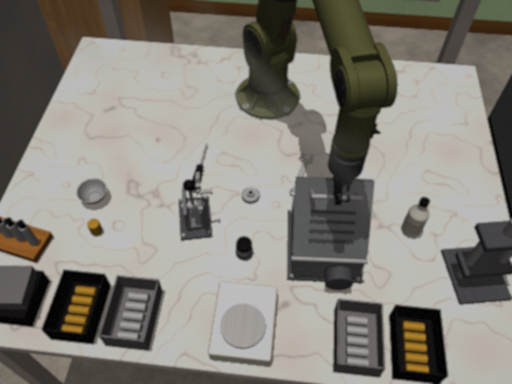

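The picture shows the guard raised in the gripper at pixel (340,195). The lever is upright-forward at (190,185) and the bystanders are where they were. The guard measures about 50.7°, the lever about 0.17 rad, so I'm handing in.

```bash
python3 -c "
from h import *
print(job.sign_off())"
```

```text
the job is handed in; nothing more can be done
None
```

I put the lever in the marked notch (measured about 0.17 rad), then lifted the guard and am holding it still at about 51 degrees. No bystander looks moved in the last picture. I handed the job in at about 13 s; the sign-off gave no verdict.

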